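Prove the weld positioner's emergency stop

TASK

Check the emergency stop of the welding turntable before work: press the red mushroom head on the yellow box down until it latches, then push one of its three lobes round clockwise with a fingertip until the head springs back out, and finally press the blue reset button on the grey control box and let it come up again. Only press and push: do not take the red head or a lobe between the fingers, do not press the green start button or turn the speed dial, and leave everything lying on the bench where it is.

Things in the scene. Friction and masses are not known exactly. Their poses are not given: they have to be found in the camera images.
- stop_box: The emergency stop box: grey enclosure with a yellow lid, 110 x 110 mm, 70 mm high to the top of the lid, bolted to the bench. Origin at the centre of its underside, z up. The axis of the red head is the vertical through this origin. Which side of the bench it stands on, and how it is turned, differ from run to run.
- stop_top (a point): Centre of the top of the red mushroom head, on its axis: 110 mm above the bench when the head is out, 104 mm when it is latched in. It moves and turns with the head. Round the axis the head is a 47 mm wide dome, from 14 mm above the yellow lid up to this point when out; three lobes with straight sides stick out of it like the spokes of a star.
- stop_lobe0 (a point): Top of the first lobe: on its centre line, 24 mm from the head's axis, 8 mm below stop_top; at rest 60 deg counterclockwise (from above) from the box's x axis. Each lobe is 16 mm wide, straight-sided, its round end 32 mm from the axis, 18 mm deep from here down; below it 14 mm of air over the lid (8 mm latched). Pushing a lobe on its counterclockwise side turns the head clockwise.
- stop_lobe1 (a point): The same point on the second lobe, 180 deg counterclockwise from the box's x axis at rest.
- stop_lobe2 (a point): The same point on the third lobe, 300 deg counterclockwise from the box's x axis at rest.
- stop_press (a joint): Travel of the red head, m: 0 = out, 0.006 = latched in, against a firm stop. It takes about 9 N to start it moving; the resistance then falls away, and past about 4 mm the head snaps in by itself and stays in. It comes out again only when it is turned.
- stop_twist (a joint): Turn of the red head, rad, positive clockwise seen from above: 0 at rest, stop at 0.8. A light spring (0.02 to 0.06 N m) turns it back to 0 when let go. While the head is latched in, turning it past 0.12 cams it upward (about 0.08 N m in all, that is 3 to 4 N on a lobe), and at about 0.35 to 0.45 it springs out.
- panel_box: The control box of the turntable: grey enclosure, 110 mm (its x) by 200 mm (its y), 70 mm high, bolted to the bench. Origin at the centre of its underside, z up. In a row along its y axis: blue reset button at y = +62 mm, green start button at y = 0, black speed dial (32 mm diameter, 21 mm high) at y = -62 mm.
- reset_button_top (a point): Centre of the top of the blue reset button, 28 mm diameter, 22 mm above the lid (92 mm above the bench) when up; it goes straight down 6 mm against a spring (1.5 N at the start, 5 N fully down), in a 44 mm black collar whose rim is 12 mm above the lid.
- reset_button (a joint): Travel of the blue reset button, m: 0 = up, 0.006 = fully down.
- start_button (a joint): Travel of the green start button, m: 0 = up, 0.006 = fully down. Same shape as the blue one. Not to be pressed.
- dial_mark (a point): White mark on the edge of the black speed dial, 12 mm from the dial's axis, 91 mm above the bench. The dial turns easily; not to be turned.
- tip_tin: Small amber jar with a brass cap, 42 mm diameter, 55 mm high, between the two boxes; origin at the centre of its underside. A bystander.
- wire_brush: Wooden-handled wire brush lying at the left, nearer the robot than the turntable, 200 mm long; origin at its underside. A bystander.
- chip_hammer: Steel chipping hammer with a coiled handle, lying beyond the boxes, 255 mm long, head 28 mm high; origin at its underside. A bystander.
- magnet_square: Red triangular magnetic welding square lying beyond the boxes, legs 110 mm, 18 mm thick; origin at its underside. A bystander.
- c_clamp: Green C-clamp lying at the right, 24 mm thick, about 235 mm long; origin at its underside. A bystander.
- spatter_spray: Blue spray can standing at the far left, 52 mm diameter, 120 mm high; origin at the centre of its underside. A bystander.
- soapstone: Flat brass soapstone holder lying at the far right, 140 mm long, 14 mm wide, 14 mm thick (17 mm with its clip); origin at its underside. A bystander.
Not all that is in view belongs to the job. Leave any turquoise look-alike of the panel_box alone.

How it is judged:
By the outcome, as a careful person would: the job done as asked, in the order asked, and still so for the second after the job is handed in, with the robot touching nothing.
It also fails if it takes over 51 s, if anything falls off the work surface, if the arm or the gripper's body presses on something with over 40 N, if the wrist force passes 120 N, or if a joint passes its speed limit or range.

ROBOT

A 6-joint arm with a two-finger parallel gripper is mounted at the origin on the work surface. World frame = base frame: x ahead of the robot, y to its left, z up, the work surface at z = 0. Lengths are in m, angles in rad, forces in N, time in s.
With the tool pointing down it reaches from about 0.35 to 0.975 m from the base axis. Payload 4.9 kg.
Tool frame: the origin (TCP) lies at the very end of the fingers, on their centre line; the grasp point (between the pads) lies 19 mm behind it (bot.pinch_z is the distance from the TCP to the grasp point, in m); z points along the fingers, y is the direction in which the jaws open and shut (so a half turn about z gives the same grasp; the last joint's range is limited). The gripper opens to 85 mm and grips with 20 to 120 N. Pads are 22 mm wide; open, the fingers measure 114 mm over their backs; the gripper's body (76 mm by 85 mm) begins 54 mm behind the grasp point. The pads swing forward as they close: fully open they stand 13 mm farther back than shut.
Start: joints at [-1.393, 0.053, 1.613, -0, 1.476, -0.119], TCP at [0.183, -0.598, 0.231] pointing down, gripper open.
Joint ranges: [-3.01, 3.01], [-1.01, 2.22], [0.06, 2.58], [-1.02, 4.17], [0.09, 2.62], [-3.14, 3.14]. Speed limits (rad/s): [2.57, 2.57, 3.14, 3.14, 3.14, 3.14].

INTERFACE

Orientations are given as a unit quaternion [w, x, y, z].
In Python, from plant import bot gives the robot as it stands. The module is installed in compiled form; this text tells all that it offers.
- The arm moves only by the tool servo_tool, never from a script. Its argument "targets" is a list of rows, each a list of 5 numbers: the opening in per cent of the stroke, from 0 (shut) to 100 (fully open), then the shift along the tool's x, y, z in units of 30 mm (1.0 is 30 mm), then the turn about the tool's z in units of 5 degrees (1.0 is 5 degrees). In form: [[gripper, dx, dy, dz, yaw], ...]. A call has 1 to 12 rows; each row is the pose to reach, as a shift and turn from the pose commanded when the call began, along the tool's axes at that moment; what a row does not reach only later rows make up. A row lasts 1/12 s, in which the tool goes at most 41.7 mm and 7.16 degrees, less where a joint would pass 70% of its speed; a pose out of reach is approached as far as the arm can. A call with a gripper value outside its range is refused whole. The fingers move at their own pace and stop on an object; "grip_force" is the grip in N (left out, the last holds). Time passes only in rows, so rows that repeat a pose let the fingers close. It gives the time, the measured TCP pose, the force and the opening at its end, in the units of the state.
- bot.read_state(): the state, without advancing time (a new reading comes with each control period).
- bot.camera(name): name is "side" or "top" or "wrist"; returns a dict with "pixels" (420x560x3 uint8, red, green, blue), "range_z" (420x560 float32, m along the optical axis (not along the pixel's ray), 0 where there is no reading), "fov_y" (degrees; the focal length in pixels is half the picture's height over the tangent of half this angle, whatever the lens; pixels are square), "cx", "cy" (the principal point, pixels), "distortion" ([k1, k2, p1, p2, k3] as OpenCV has them; the pictures are not rectified), "rvec" (rotation vector, rad) and "tvec" (3), from world to camera coordinates, as OpenCV has them; the wrist camera has in their place "tool_from_camera" (4x4, takes a point from camera to tool coordinates, whose origin is the TCP and whose axes are the flange's). Camera axes: x right, y down, z forward; pixel columns grow to the right and rows downward; lengths in m; the calibration is good to about 2 mm. A picture is of the moment at which its call begins: read the wrist's pose just before it.
- bot.close_job(): hands the job in, once; it reports no verdict.
The state is a dict: "t": time; "joint_pos": joint angles; "joint_vel": joint speeds; "joint_torque": joint torques, N m; "ee_pos": TCP position; "tool_rot": TCP orientation; "ft_force": force on the tool from outside, world axes, zero at the start; "moment": the same for the moment, N m; "width": finger opening in m.
Only numpy, scipy, OpenCV 4.12 (cv2) and the standard library are available. Lean on these libraries where they do the work, as an engineer would, in place of code of your own. Each camera call takes 0.05 s, during which the arm holds its last target.

## Working session

There is one attempt and no reset: what is moved stays moved. The work goes in short steps, Python scripts to look and compute and a tool call to move; the robot and the scene stay as the last step left them, time stands still between calls to the robot, and variables do not carry over. Pictures are saved under pics/ and viewed, and the job is handed in when it is done.

Besides the shell and the picture viewer there is one more tool, called after ">>>" in YAML: its name, and indented under it one key for each argument. servo_tool: Moves the arm, as the interface text tells. Its arguments: {"type":"object","properties":{"targets":{"type":"array"},"grip_force":{"type":"number"}},"required":["targets"]}

```bash
mkdir -p pics; cat > h.py <<'E'
import numpy as np, cv2
from plant import bot
def K(c):
    h,w=c['pixels'].shape[:2]; f=h/2/np.tan(np.radians(c['fov_y'])/2)
    return np.array([[f,0,c['cx']],[0,f,c['cy']],[0,0,1]])
def cloud(c):
    h,w=c['range_z'].shape
    u,v=np.meshgrid(np.arange(w),np.arange(h))
    p=np.stack([u,v],-1).reshape(-1,1,2).astype(np.float64)
    n=cv2.undistortPoints(p,K(c),np.array(c['distortion'],float)).reshape(h,w,2)
    z=c['range_z']
    P=np.dstack([n[...,0]*z,n[...,1]*z,z])
    R,_=cv2.Rodrigues(np.array(c['rvec'],float)); t=np.array(c['tvec'],float).ravel()
    return (P-t)@R   # R^T (P-t)
def save(c,n): cv2.imwrite('pics/'+n,c['pixels'][...,::-1])
E
python3 - <<'E'
from h import *
import pickle
s=bot.read_state(); print(s)
for n in ['top','side']:
    c=bot.camera(n); save(c,n+'0.png'); pickle.dump(c,open(n+'0.pkl','wb'))
    print(n,c['fov_y'],c['tvec'],c['rvec'],c['distortion'])
E
```

```text
{'t': 0.0, 'joint_pos': array([-1.39297804e+00,  5.33375496e-02,  1.61428423e+00,  3.37042162e-07,
        1.47602074e+00, -1.18986124e-01]), 'joint_vel': array([ 0.00033959, -0.00094399, -0.00083538,  0.00057575, -0.00056943,
       -0.00029756]), 'joint_torque': array([ 1.92758698e-04, -3.93679798e+01, -3.70175385e+01, -8.03267562e-05,
        7.18904877e-03, -8.87378320e-06]), 'ee_pos': array([ 0.18268869, -0.59705083,  0.23008084]), 'tool_rot': array([-1.02449617e-03,  9.89008070e-01,  1.47857993e-01, -2.99775351e-05]), 'ft_force': array([-0.33170448, -0.56551087,  0.05139964]), 'moment': array([-0.01887705,  0.0152614 ,  0.01553765]), 'width': 0.08522457387755648}
top 44.86474099921918 [-0.05785001  0.49501972  1.63788181] [ 2.18632394 -2.13012696  0.13758897] [-0.02187038  0.          0.          0.          0.        ]
side 42.03853832884626 [-0.49065587  0.0705803   1.48872501] [ 2.23676204 -0.08927902  0.04490689] [-0.00445373  0.          0.          0.          0.        ]
```

View pics/top0.png

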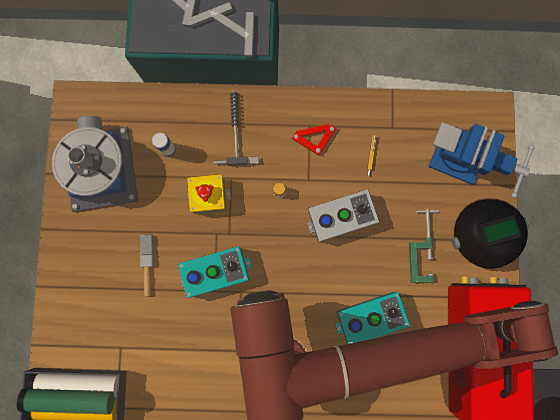

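View pics/side0.png

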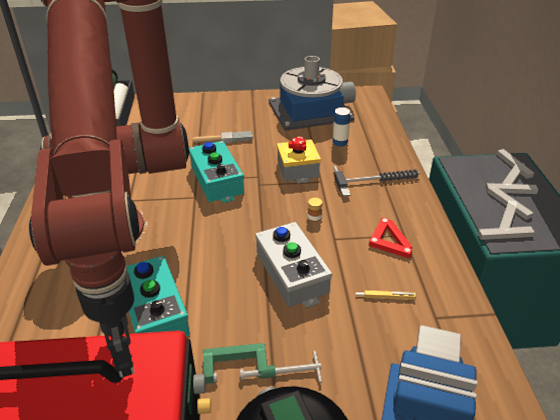

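The top view shows the stop box (yellow, red head) at about (206,193) and the grey panel at (343,215), with its blue button at (326,220). Two turquoise look-alikes sit nearer the robot. Next I'll measure the positions.

```bash
cat > m.py <<'E'
from h import *
import pickle
for n in ['top','side']:
    c=pickle.load(open(n+'0.pkl','rb')); P=cloud(c); im=c['pixels']
    hsv=cv2.cvtColor(im,cv2.COLOR_RGB2HSV); H,S,V=[hsv[...,i].astype(int) for i in range(3)]
    box=lambda u0,u1,v0,v1:(np.add.outer(np.zeros(420),np.arange(560))>=u0)&(np.add.outer(np.zeros(420),np.arange(560))<=u1)&(np.add.outer(np.arange(420),np.zeros(560))>=v0)&(np.add.outer(np.arange(420),np.zeros(560))<=v1)
    bs={'top':(box(180,235,170,220),box(300,385,185,250)),'side':(box(270,325,130,185),box(250,335,220,305))}[n]
    ok=c['range_z']>0
    red=bs[0]&ok&((H<8)|(H>172))&(S>150)&(V>70)&(P[...,2]>.08)
    yel=bs[0]&ok&(H>20)&(H<35)&(S>120)&(abs(P[...,2]-.07)<.008)
    print(n,'red',red.sum(),np.median(P[red],0),'zmax',P[red][:,2].max())
    q=P[yel]; print(' yel',yel.sum(),q.mean(0)); 
    r=cv2.minAreaRect((q[:,:2]*1000).astype(np.float32)); print('  rect',r)
    g=bs[1]&ok&(abs(P[...,2]-.07)<.006)
    r=cv2.minAreaRect((P[g][:,:2]*1000).astype(np.float32)); print(' panel',g.sum(),r, np.median(P[g][:,2]))
    for nm,lo,hi in (('blue',108,130),('green',50,80)):
        b=bs[1]&ok&(H>lo)&(H<hi)&(S>120)&(P[...,2]>.083)
        q=P[b]; 
        rr=cv2.minEnclosingCircle((q[:,:2]*1000).astype(np.float32)); print(' ',nm,b.sum(),q.mean(0),rr,np.median(q[:,2]))
    u=slice(165,225),slice(175,240)
    u={'top':u,'side':(slice(125,190),slice(265,330))}[n]
    cv2.imwrite(f'pics/{n}z.png',cv2.resize(im[u][...,::-1],None,fx=8,fy=8,interpolation=cv2.INTER_CUBIC))
E
python3 m.py
```

```text
top red 161 [0.55442949 0.23598996 0.10699466] zmax 0.11857886036918415
 yel 935 [0.55437462 0.23881962 0.07086159]
  rect ((555.8341674804688, 240.88597106933594), (113.88416290283203, 114.7769546508789), 7.277445316314697)
 panel 1633 ((496.25286865234375, -204.54083251953125), (113.56208038330078, 203.93328857421875), 19.585384368896484) 0.07070669573106951
  blue 59 [ 0.47467605 -0.14617354  0.09247157] ((474.7550048828125, -146.27235412597656), 13.320110321044922) 0.09255683001860261
  green 61 [ 0.49548538 -0.20401701  0.0921599 ] ((495.9871826171875, -203.7750244140625), 13.698221206665039) 0.09189068829209553
side red 159 [0.55108914 0.22220895 0.10181527] zmax 0.11374308378522621
 yel 481 [0.55224321 0.22620739 0.070273  ]
  rect ((554.3549194335938, 235.71923828125), (111.45323181152344, 113.2899398803711), 7.380019187927246)
 panel 2323 ((492.9725646972656, -208.53851318359375), (114.75084686279297, 208.24758911132812), 19.68391227722168) 0.06995896050190285
  blue 86 [ 0.47263577 -0.15380442  0.09074302] ((474.1109313964844, -150.2583770751953), 17.381702423095703) 0.09112956808000933
  green 90 [ 0.49320884 -0.21193839  0.09037279] ((494.1436767578125, -210.9864959716797), 16.369260787963867) 0.09093844617397341
```

View pics/topz.png

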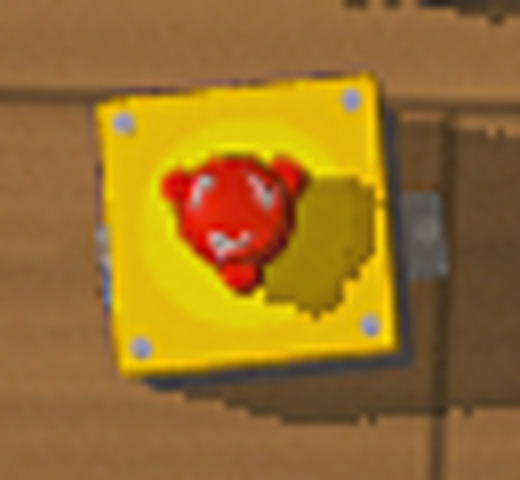

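```bash
python3 - <<'E'
from h import *
c=bot.camera('wrist'); save(c,'w0.png'); print(c['tool_from_camera'],c['fov_y'],c['distortion'],c['cx'],c['cy'])
E
```

```text
[[ 9.87074767e-04 -9.59580062e-01 -2.81434059e-01  7.25921483e-02]
 [ 9.99999495e-01  1.00086027e-03  9.47600445e-05  4.61939607e-04]
 [ 1.90746320e-04 -2.81434011e-01  9.59580565e-01 -1.41932519e-01]
 [ 0.00000000e+00  0.00000000e+00  0.00000000e+00  1.00000000e+00]] 59.35835151855151 [-0.02193858  0.          0.          0.          0.        ] 281.93332392276886 214.15896486089216
```

View pics/w0.png

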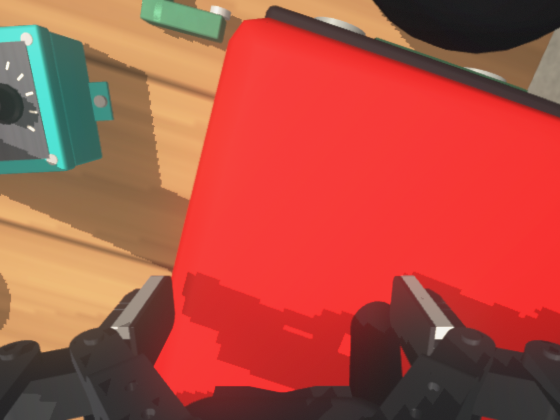

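>>> servo_tool:
  targets:
    - [0, 18.7, -23, -1, 0]
    - [0, 18.7, -23, -1, 0]
    - [0, 18.7, -23, -1, 0]
    - [0, 18.7, -23, -1, 0]
    - [0, 18.7, -23, -1, 0]
    - [0, 18.7, -23, -1, 0]
    - [0, 18.7, -23, -1, 0]
    - [0, 18.7, -23, -1, 0]
    - [0, 18.7, -23, -1, 0]
    - [0, 18.7, -23, -1, 0]
    - [0, 18.7, -23, -1, 0]
    - [0, 18.7, -23, -1, 0]

```text
t: 1.15
ee_pos: [0.3709, -0.1327, 0.2482]
tool_rot: [0.0, 0.989, 0.148, 0.0]
ft_force: [0.9, -1.4, 0.6]
width: 0.0002
```

>>> servo_tool:
  targets:
    - [0, 8.15, -10, -0.4, 0]
    - [0, 8.15, -10, -0.4, 0]
    - [0, 8.15, -10, -0.4, 0]
    - [0, 8.15, -10, -0.4, 0]
    - [0, 8.15, -10, -0.4, 0]
    - [0, 8.15, -10, -0.4, 0]
    - [0, 8.15, -10, -0.4, 0]
    - [0, 8.15, -10, -0.4, 0]
    - [0, 8.15, -10, -0.4, 0]
    - [0, 8.15, -10, -0.4, 0]
    - [0, 8.15, -10, -0.4, 0]
    - [0, 8.15, -10, -0.4, 0]

```text
t: 2.15
ee_pos: [0.5166, 0.2237, 0.2595]
tool_rot: [0.0, 0.989, 0.148, -0.001]
ft_force: [0.2, -0.1, 0.1]
width: -0.0003
```

```bash
cat >> h.py <<'E'
def wcloud(c,s):
    c=dict(c); T=c['tool_from_camera']; q=s['tool_rot']
    from scipy.spatial.transform import Rotation as Ro
    R=Ro.from_quat([q[1],q[2],q[3],q[0]]).as_matrix()
    Rw=R@T[:3,:3]; tw=R@T[:3,3]+s['ee_pos']
    c['rvec']=cv2.Rodrigues(Rw.T)[0]; c['tvec']=-Rw.T@tw
    return cloud(c),c
E
python3 - <<'E'
from h import *
import pickle
s=bot.read_state(); c=bot.camera('wrist'); save(c,'w1.png'); pickle.dump((s,c),open('w1.pkl','wb'))
print(s['t'],s['ee_pos'],s['tool_rot'],s['joint_pos'],s['ft_force'])
P,_=wcloud(c,s); im=c['pixels']; hsv=cv2.cvtColor(im,cv2.COLOR_RGB2HSV).astype(int); H,S,V=hsv[...,0],hsv[...,1],hsv[...,2]
red=((H<8)|(H>172))&(S>150)&(P[...,2]>.085)&(P[...,2]<.13)
yel=(H>20)&(H<35)&(S>120)&(abs(P[...,2]-.07)<.006)
print(red.sum(),yel.sum(),np.median(P[yel],0))
print('yel rect',cv2.minAreaRect((P[yel][:,:2]*1000).astype(np.float32)))
q=P[red]; print('zmax',np.percentile(q[:,2],[50,99])); top=q[q[:,2]>np.percentile(q[:,2],99.5)-.0015]; print('top',top.mean(0),len(top))
np.save('red.npy',q)
E
```

```text
2.15 [0.51657406 0.22365771 0.25953   ] [ 4.27881755e-04  9.88928715e-01  1.48388738e-01 -7.72237801e-04] [ 2.76724020e-01 -1.09356876e-01  1.72479613e+00 -6.52564733e-04
  1.52779434e+00  1.54967127e+00] [ 0.20166916 -0.09918725  0.13066042]
2382 11759 [0.56793479 0.24547786 0.06972324]
yel rect ((555.887451171875, 238.9625244140625), (111.91081237792969, 112.16452026367188), 7.210024833679199)
zmax [0.10646455 0.11010751]
top [0.55589173 0.23940886 0.10936932] 349
```

View pics/w1.png

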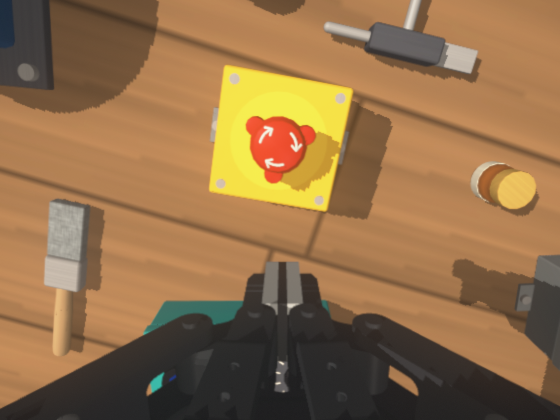

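The wrist view shows the head at pixel (277,145), with lobes at (255,125), (307,135) and (274,175). That puts the axis at (0.556, 0.239), with the box turned 7.2°. I'm going above it to press.

>>> servo_tool:
  targets:
    - [0, 1.4, -0.11, 3, 0]
    - [0, 1.4, -0.11, 4.6, 0]
    - [0, 1.4, -0.11, 4.6, 0]
    - [0, 1.4, -0.11, 4.6, 0]
    - [0, 1.4, -0.11, 4.6, 0]
    - [0, 1.4, -0.11, 4.6, 0]

```text
t: 2.7
ee_pos: [0.5552, 0.2374, 0.1213]
tool_rot: [0.0, 0.989, 0.147, -0.001]
ft_force: [0.9, 0.4, 0.5]
width: -0.0001
```

>>> servo_tool:
  targets:
    - [0, 0, -0.05, 0.25, 0]
    - [0, 0, -0.05, 0.38, 0]
    - [0, 0, -0.05, 0.46, 0]
    - [0, 0, -0.05, 0.54, 0]
    - [0, 0, -0.05, 0.6, 0]
    - [0, 0, -0.05, 0.6, 0]
    - [0, 0, -0.05, 0.6, 0]

```text
t: 3.28
ee_pos: [0.5558, 0.2407, 0.1046]
tool_rot: [-0.0, 0.989, 0.148, 0.0]
ft_force: [-0.3, 1.0, -0.0]
width: 0.0
```

>>> servo_tool:
  targets:
    - [0, 0, 0, 0.05, 0]
    - [0, 0, 0, 0.07, 0]
    - [0, 0, 0, 0.07, 0]

```text
t: 3.53
ee_pos: [0.5562, 0.2408, 0.1037]
tool_rot: [-0.0, 0.989, 0.148, 0.0]
ft_force: [-2.0, -1.5, 5.8]
width: -0.0001
```

>>> servo_tool:
  targets:
    - [0, 0, 0, -1, 0]
    - [0, 0, 0, -1, 0]
    - [0, -0.7, 0.35, -1, 1]
    - [0, -1.38, 0.7, -1, 2]
    - [0, -1.38, 0.7, -1, 2]
    - [0, -1.38, 0.7, -1, 2]
    - [0, -1.38, 0.7, -1, 2]

```text
t: 4.12
ee_pos: [0.5228, 0.2087, 0.1323]
tool_rot: [-0.0, 0.998, 0.062, 0.001]
ft_force: [0.5, 0.3, -0.4]
width: -0.0002
```

```bash
cat > look.py <<'E'
from h import *
import sys
s=bot.read_state(); c=bot.camera('wrist'); save(c,sys.argv[1])
from scipy.spatial.transform import Rotation as Ro
q=s['tool_rot'];R=Ro.from_quat([q[1],q[2],q[3],q[0]]).as_matrix()
print(s['t'],s['ee_pos'],'yaw',np.degrees(np.arctan2(R[1,0],R[0,0])),'F',s['ft_force'],s['moment'])
P,_=wcloud(c,s); hsv=cv2.cvtColor(c['pixels'],cv2.COLOR_RGB2HSV).astype(int); H,S=hsv[...,0],hsv[...,1]
r=np.hypot(P[...,0]-.5557,P[...,1]-.2391)
red=((H<8)|(H>172))&(S>150)&(P[...,2]>.075)&(P[...,2]<.13)&(r<.04)
q=P[red]; print('red z p99',np.percentile(q[:,2],99)); top=q[q[:,2]>np.percentile(q[:,2],99.5)-.0015]; print('top',top.mean(0))
a=np.degrees(np.arctan2(P[...,1]-.2391,P[...,0]-.5557))%360
m=red&(r>.027); h,_=np.histogram(a[m],bins=np.arange(0,361,5)); print([(i*5,int(x)) for i,x in enumerate(h) if x>3])
yel=(H>20)&(H<35)&(S>120)&(abs(P[...,2]-.07)<.006); print('lid z',np.median(P[yel][:,2]))
E
python3 look.py w2.png
```

```text
4.1167 [0.52278576 0.20869672 0.1323224 ] yaw 7.055057207855378 F [ 0.46175109  0.30687985 -0.42235373] [ 0.02236286  0.02749712 -0.01898169]
red z p99 0.10387975523167318
top [0.55617196 0.23884108 0.10311718]
[(50, 5), (55, 26), (60, 36), (65, 33), (70, 25), (75, 7), (175, 10), (180, 21), (185, 28), (190, 26), (195, 15), (200, 4), (290, 6), (295, 29), (300, 43), (305, 50), (310, 44), (315, 28), (320, 5)]
lid z 0.06969187071290739
```

View pics/w2.png

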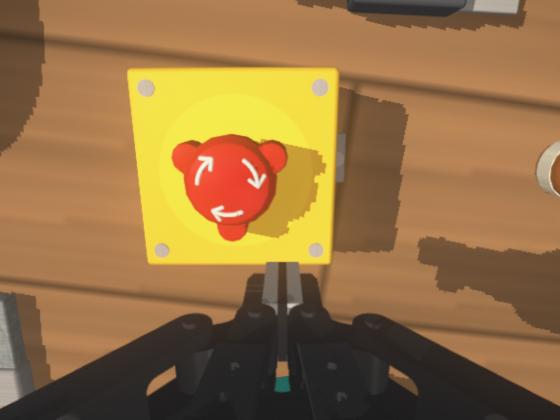

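The head is latched: its top is at 104 mm, with the lower lobe at pixel (232,230). The finger is on that lobe's counterclockwise side, so I'm lowering it now.

>>> servo_tool:
  targets:
    - [0, 0, 0, 0.8, 0]
    - [0, 0, 0, 1.5, 0]
    - [0, 0, 0, 1.6, 0]
    - [0, 0, 0, 1.6, 0]
    - [0, 0, 0, 1.6, 0]

```text
t: 4.58
ee_pos: [0.5229, 0.2088, 0.0846]
tool_rot: [-0.0, 0.998, 0.061, 0.0]
ft_force: [0.3, -0.9, 0.9]
width: -0.0001
```

>>> servo_tool:
  targets:
    - [0, 0, -0.15, 0, 0]
    - [0, 0, -0.33, 0, 0]
    - [0, -0.04, -0.44, 0, 1]
    - [0, -0.07, -0.55, 0, 2]
    - [0, -0.07, -0.55, 0, 2]

```text
t: 5.0
ee_pos: [0.5191, 0.225, 0.086]
tool_rot: [0.0, 1.0, -0.026, 0.001]
ft_force: [-1.5, -2.5, 4.3]
width: -0.0003
```

```bash
python3 look.py w3.png
```

```text
5.0 [0.51906421 0.2249771  0.08597132] yaw -3.021955493583265 F [-1.53335046 -2.48281576  4.29087295] [-0.47153601  0.11234995 -0.00933873]
red z p99 0.1049049174393963
top [0.5559676  0.23872658 0.10413695]
[(35, 19), (40, 58), (45, 67), (50, 66), (55, 38), (60, 12), (160, 23), (165, 43), (170, 46), (175, 35), (180, 23), (185, 4), (275, 16), (280, 59), (285, 83), (290, 88), (295, 70), (300, 39)]
lid z 0.06967736450426475
```

View pics/w3.png

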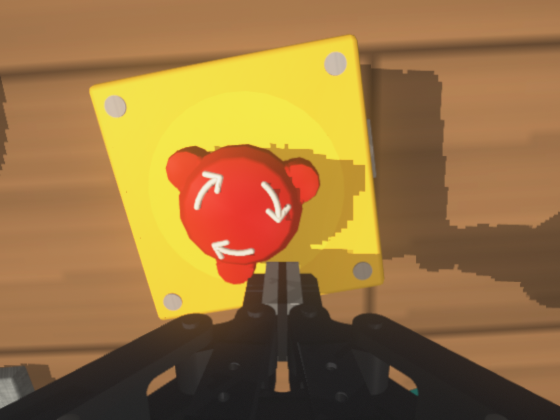

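>>> servo_tool:
  targets:
    - [0, -0.02, -0.12, 0, 1]
    - [0, -0.03, -0.23, 0, 2]
    - [0, -0.03, -0.29, 0, 2.5]
    - [0, -0.03, -0.29, 0, 2.5]

```text
t: 5.38
ee_pos: [0.5177, 0.2334, 0.0867]
tool_rot: [0.0, 0.991, -0.134, -0.0]
ft_force: [-7.7, -5.8, 14.1]
width: -0.0003
```

```bash
python3 look.py w4.png
```

```text
5.3833 [0.5176717  0.23338228 0.08667661] yaw -15.415711567933249 F [-7.65727151 -5.75744409 14.11201641] [-0.62783825  1.24372901  0.02999441]
red z p99 0.10627191734339778
top [0.55605257 0.23855582 0.1055205 ]
[(25, 42), (30, 69), (35, 72), (40, 52), (45, 24), (145, 14), (150, 37), (155, 46), (160, 41), (165, 27), (170, 8), (265, 41), (270, 77), (275, 85), (280, 86), (285, 57), (290, 14)]
lid z 0.0696567553258789
```

View pics/w4.png

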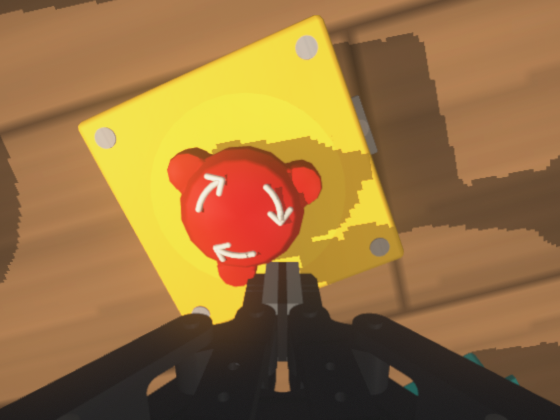

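The finger's shoulder is resting on the lobe: there's 14 N upward on the tool and the tip has been lifted 2 mm. The head has turned about 0.5 rad but is being held down. I'll raise the finger gradually, keeping the turn.

>>> servo_tool:
  targets:
    - [0, 0, 0, -0.1, 0]
    - [0, 0, 0, -0.2, 0]
    - [0, 0, 0, -0.3, 0]
    - [0, 0, 0, -0.3, 0]

```text
t: 5.77
ee_pos: [0.5178, 0.2334, 0.0935]
tool_rot: [-0.0, 0.991, -0.134, 0.0]
ft_force: [-2.2, -1.1, 0.7]
width: 0.0002
```

```bash
python3 look.py w5.png
```

```text
5.7667 [0.51781149 0.23340476 0.09346349] yaw -15.439151628136587 F [-2.19482254 -1.08173783  0.70476926] [-0.1993658   0.25687711 -0.00200374]
red z p99 0.10990275308465405
top [0.5561687  0.23861366 0.10912726]
[(20, 12), (25, 47), (30, 64), (35, 65), (40, 46), (45, 16), (145, 15), (150, 36), (155, 42), (160, 39), (165, 22), (170, 5), (260, 8), (265, 47), (270, 77), (275, 83), (280, 81), (285, 52), (290, 8)]
lid z 0.0696571211683202
```

View pics/w5.png

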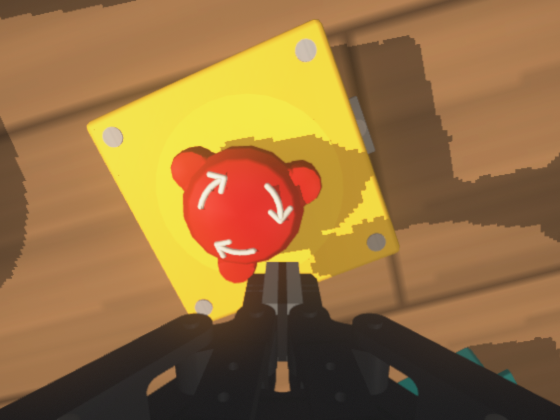

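The head is out: its top is at 109.9 mm. I'm backing off sideways and then up.

>>> servo_tool:
  targets:
    - [0, -0.1, 0.3, 0, 0]
    - [0, -0.4, 0.5, 0, 0]
    - [0, -0.4, 0.5, -0.5, 0]
    - [0, -0.4, 0.5, -1.9, 0]
    - [0, -0.4, 0.5, -3, 0]
    - [0, -0.4, 0.5, -3, 0]
    - [0, -0.4, 0.5, -3, 0]

```text
t: 6.4
ee_pos: [0.5039, 0.2223, 0.1863]
tool_rot: [-0.002, 0.991, -0.135, 0.003]
ft_force: [0.5, 0.2, -0.0]
width: -0.0002
```

```bash
python3 look.py w6.png
```

```text
6.4 [0.50390951 0.2223382  0.18625998] yaw -15.487888072216764 F [ 0.46477709  0.15214623 -0.00264188] [0.01594515 0.02551297 0.00421745]
red z p99 0.10999221109051285
top [0.55592319 0.23861002 0.10919853]
[(55, 8), (60, 16), (65, 19), (70, 12), (75, 5), (175, 5), (180, 19), (185, 22), (190, 23), (195, 15), (200, 6), (290, 7), (295, 22), (300, 31), (305, 30), (310, 26), (315, 10)]
lid z 0.06968798626545292
```

>>> servo_tool:
  targets:
    - [0, 0.96, 12.1, -2, 0]
    - [0, 0.96, 12.1, -2, 0]
    - [0, 0.96, 12.1, -2, 0]
    - [0, 0.96, 12.1, -2, 0]
    - [0, 0.96, 12.1, -2, 0]
    - [0, 0.96, 12.1, -2, 0]
    - [0, 0.96, 12.1, -2, 0]
    - [0, 0.96, 12.1, -2, 0]
    - [0, 0.96, 12.1, -2, 0]
    - [0, 0.96, 12.1, -2, 0]
    - [0, 0.96, 12.1, -2, 0]
    - [0, 0.96, 12.1, -2, 0]

```text
t: 7.45
ee_pos: [0.4322, -0.1349, 0.2411]
tool_rot: [-0.001, 0.991, -0.135, -0.001]
ft_force: [-0.0, 0.1, 0.2]
width: 0.0
```

```bash
cat > lookb.py <<'E'
from h import *
import sys
s=bot.read_state(); c=bot.camera('wrist'); save(c,sys.argv[1])
print(s['t'],s['ee_pos'],s['tool_rot'],s['ft_force'])
P,_=wcloud(c,s); hsv=cv2.cvtColor(c['pixels'],cv2.COLOR_RGB2HSV).astype(int); H,S=hsv[...,0],hsv[...,1]
near=np.hypot(P[...,0]-.474,P[...,1]+.147)<.03
b=near&(H>105)&(H<130)&(S>120)&(P[...,2]>.08)
q=P[b]; z=np.percentile(q[:,2],90); t=q[q[:,2]>z-.0015]; print('blue',len(q),'z',z,np.median(q[:,2]),t.mean(0),cv2.minEnclosingCircle((t[:,:2]*1000).astype(np.float32)))
E
python3 lookb.py b1.png
```

```text
7.45 [ 0.43223368 -0.13490273  0.24112772] [-8.11665454e-04  9.90847214e-01 -1.34978676e-01 -1.37733466e-03] [-0.04163779  0.08995298  0.18464215]
blue 939 z 0.09219839115054564 0.0912275918700231 [ 0.47520977 -0.14771236  0.09283596] ((482.3113098144531, -150.73095703125), 20.70827865600586)
```

View pics/b1.png

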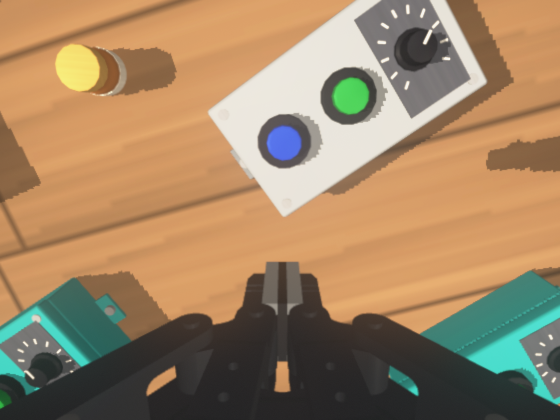

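The blue button is at pixel (284,143), which is (0.475, −0.1475). Moving above it.

>>> servo_tool:
  targets:
    - [0, 1.49, 0.03, 2, 0]
    - [0, 1.49, 0.03, 3.4, 0]
    - [0, 1.49, 0.03, 4.5, 0]
    - [0, 1.49, 0.03, 4.5, 0]
    - [0, 1.49, 0.03, 4.5, 0]
    - [0, 1.49, 0.03, 4.5, 0]

```text
t: 8.0
ee_pos: [0.4749, -0.1463, 0.1063]
tool_rot: [-0.001, 0.991, -0.134, -0.002]
ft_force: [0.9, -0.6, -0.4]
width: -0.0001
```

>>> servo_tool:
  targets:
    - [0, 0, 0, 0.3, 0]
    - [0, 0, 0, 0.5, 0]
    - [0, 0, 0, 0.6, 0]
    - [0, 0, 0, 0.7, 0]
    - [0, 0, 0, 0.7, 0]
    - [0, 0, 0, 0.7, 0]
    - [0, 0, 0, 0.7, 0]

```text
t: 8.58
ee_pos: [0.4765, -0.1484, 0.0881]
tool_rot: [-0.0, 0.991, -0.135, 0.001]
ft_force: [1.3, 3.1, 3.3]
width: 0.0001
```

>>> servo_tool:
  targets:
    - [0, 0, 0, 0.07, 0]
    - [0, 0, 0, 0.12, 0]
    - [0, 0, 0, 0.12, 0]
    - [0, 0, 0, 0.12, 0]

```text
t: 8.92
ee_pos: [0.4766, -0.1485, 0.0859]
tool_rot: [-0.0, 0.991, -0.135, 0.001]
ft_force: [-3.2, 4.0, 13.9]
width: 0.0001
```

It's fully down, against its stop: 13.9 N at 86 mm. Releasing it.

>>> servo_tool:
  targets:
    - [0, 0, 0, -0.3, 0]
    - [0, 0, 0, -1, 0]
    - [0, -1.4, 0, -2.5, 0]
    - [0, -1.4, 0, -4, 0]
    - [0, -1.4, 0, -5, 0]
    - [0, -1.4, 0, -5, 0]
    - [0, -1.4, 0, -5, 0]

```text
t: 9.5
ee_pos: [0.4367, -0.1383, 0.2376]
tool_rot: [0.002, 0.991, -0.135, 0.004]
ft_force: [0.5, -0.1, -0.3]
width: -0.0001
```

```bash
python3 lookb.py b2.png; python3 - <<'E'
from h import *
import pickle
c=bot.camera('top'); save(c,'top1.png'); d=pickle.load(open('top0.pkl','rb'))
P=cloud(c); 
hsv=cv2.cvtColor(c['pixels'],cv2.COLOR_RGB2HSV).astype(int);H,S=hsv[...,0],hsv[...,1]
r=np.hypot(P[...,0]-.5557,P[...,1]-.2391)<.035
m=r&((H<8)|(H>172))&(S>150)&(P[...,2]>.085); print('head z',np.percentile(P[m][:,2],[50,95]))
df=np.abs(c['pixels'].astype(int)-d['pixels']).max(2); df=(df>60).astype(np.uint8)*255; cv2.imwrite('pics/diff.png',df)
E
```

```text
9.5 [ 0.43670987 -0.13831186  0.23763233] [ 0.00175219  0.99083501 -0.13501623  0.0036772 ] [ 0.45397802 -0.14009733 -0.33311029]
blue 928 z 0.09220668450927869 0.09118200045782908 [ 0.47475773 -0.14764122  0.0915506 ] ((474.9879150390625, -147.7703399658203), 13.22421932220459)
head z [0.10706475 0.11527417]
```

View pics/top1.png

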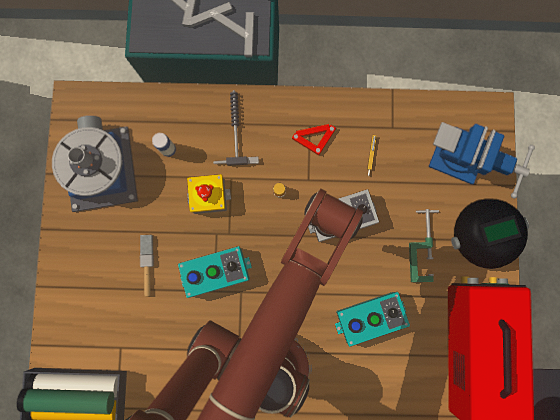

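View pics/diff.png

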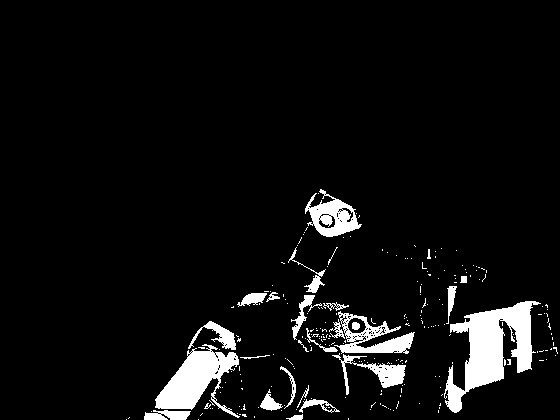

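View pics/b2.png

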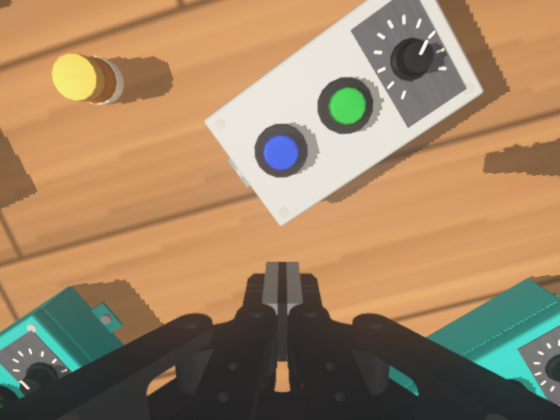

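The blue button is back up at 92 mm. The dial mark hasn't moved, and the only differences in the top view are the arm and its shadow. Handing in.

```bash
python3 -c "
from plant import bot
print(bot.close_job())"
```

```text
the job is handed in; nothing more can be done
None
```

The emergency stop check is done in the order asked and handed in at about 9.6 s of the 51 s allowed. `close_job` reports no verdict, so everything below is from my own measurements.

- **Press:** I pushed the red head down with the closed fingers. The wrist camera then showed its top at 104 mm, which is latched.
- **Turn:** I pushed one lobe clockwise with the fingertip. At about 0.5 rad the finger's shoulder was resting on the lobe with about 14 N and holding the head down. I raised the finger 7 mm and the head sprang out to 110 mm. It turned back to rest after I backed off.
- **Reset:** I pressed the blue button to its stop (86 mm, 14 N) and let it come up again; it now measures 92 mm.
- **Bystanders:** In the last pictures the dial mark had not moved and the green button was untouched. The before-and-after top views differ only by the arm and its shadow. The arm ended clear of everything, with no contact force.

One reading disagreed: in the last top view, the 95th-percentile height of the red head came out at 115 mm. That camera's depth readings were just as noisy at the start, when the head was out (119 mm at most). I relied on the closer wrist reading of 110 mm.

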